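# Clear the glue-up jig and hold its spring jaw open at the mark

### The job

Get the glue-up jig ready for the next panel: take the scraper block and wipe all three wood chips off the jig with it, then set the scraper down upright on the table. Then pull the jig's spring slide out by its yellow bar until the black pointer is on the red mark, and finish while still holding it there (do not let go) so that a workmate can lay the panel in. Do not touch the chips on the jig with the fingers or the arm, and leave the glue bottle, brush pot and kit box as they are.

Things in the scene. Friction and masses are not known exactly. Their poses are not given: they have to be found in the camera images.
- jig: Fixed plywood jig, base 180 (its x) x 320 (its y) x 30 mm high; origin at the centre of the underside, turned by up to 0.3 rad. On it at y = +140 to +160 mm a wooden fence, top 65 mm above the table; the slide on the -y half; a grey end block (top 56 mm above the table) at y = -145 to -159 mm.
- bed (a point): Centre of the white bed's top, 30 mm above the table: a lane 120 mm wide between fence and closed jaw, 180 mm long along the jig's x, open at both ends, axes as the jig's. At the jig's y = +80 mm.
- slide (a joint): Travel of the spring slide in m: 0 closed (the spring keeps it there), grows as it is pulled along the jig's -y, away from the fence; stop at 0.075. The spring pulls back with 4 N at 0, 11 N at 0.06, and returns it if let go. It carries the wooden jaw (150 mm wide, top 65 mm above the table), a blue carriage (top 55 mm), the yellow bar and the black pointer.
- grip_bar (a point): Centre of the slide's yellow round bar: 18 mm thick, 100 mm long along the jig's x, level, its axis 105 mm above the table, free beneath and on both sides apart from two posts (12 mm wide, at 34 mm either side of its middle). Pinch it from above with the fingers closing along the jig's y. Moves with the slide.
- pointer (a point): Tip of the black pointer on the slide, at the +x side of the carriage, 36 mm above the table. Moves with the slide.
- mark: Red mark stripe, fixed on the jig's base near its +x edge, 8 mm wide along y, 26 mm along x, axes as the jig's; origin at its centre. The pointer is on the mark when both have the same y in the jig's frame: 25 to 55 mm of pull, different every time.
- scraper: Loose hand scraper, 100 to 200 g, standing upright: a black and green foot 40 (x) x 96 (y) x 25 mm high, and on it a wooden grip rib 22 (x) x 70 (y), from 25 up to 65 mm above the underside. Origin at the centre of the underside. Starts on the table to the left or right of the jig, in exchange with the glue bottle.
- chip_a: Loose mid-brown wood chip 30 x 20 x 14 mm, on the bed; origin at the centre of its underside.
- chip_b: Loose dark wood chip 26 x 22 x 15 mm, on the bed; origin at the centre of its underside.
- chip_c: Loose mid-brown wood chip 28 x 18 x 16 mm, on the bed; origin at the centre of its underside.
- glue: Loose white glue bottle with yellow label and orange cap, 58 mm across, 130 mm tall, upright; origin at the centre of its underside. Leave alone.
- brush_pot: Loose black square pot 75 x 75 x 85 mm with brushes and pens up to about 165 mm tall, beyond the jig to the right; origin at the centre of its underside. Leave alone.
- kit_box: Loose closed cardboard box 114 x 154 x 46 mm high, beyond the jig to the left; origin at the centre of its underside. Leave alone.

How it is judged:
By the outcome, as a careful person would: the job done as asked, in the order asked, and still so for the second after the job is handed in, while the arm keeps its last pose, push and grip.
It also fails if it takes over 64 s, if anything falls off the work surface, if the arm or the gripper's body presses on something with over 40 N, if the wrist force passes 120 N, or if a joint passes its speed limit or range.

### The arm

A 6-joint arm with a two-finger parallel gripper is mounted at the origin on the work surface. World frame = base frame: x ahead of the robot, y to its left, z up, the work surface at z = 0. Lengths are in m, angles in rad, forces in N, time in s.
With the tool pointing down it reaches from about 0.3 to 0.775 m from the base axis. Payload 14.6 kg.
Tool frame: the origin (TCP) lies on the centre line of the jaws, within the pads' length; the fingertips stand 19 mm ahead of it and the grasp point (between the pads) is the TCP; y points along the fingers, x is the direction in which the jaws open and shut, and the axes are right-handed (so a half turn about y gives the same grasp; the last joint's range is limited). The gripper opens to 94 mm and grips with 3 to 60 N. Pads are 16 mm wide; open, the fingers measure 119 mm over their backs; the gripper's body (75 mm by 177 mm) begins 78 mm behind the grasp point.
Start: joints at [-1.263, 0.3, 1.521, -0, 1.321, -0.067], TCP at [0.201, -0.512, 0.224] pointing down, gripper open.
Joint ranges: [-3.03, 3.03], [-0.79, 2.21], [0.23, 2.52], [-1.04, 4.18], [0, 3.07], [-2.55, 2.55]. Speed limits (rad/s): [2.22, 2.22, 2.57, 3.14, 3.14, 3.14].

### API

Orientations are given as [roll, pitch, yaw] about the fixed x, y, z axes, in that order (R = Rz(yaw) Ry(pitch) Rx(roll)).
In Python, from station import ctrl, optics gives the robot as it stands.
- The arm moves only by the tool jog_arm, never from a script. Its argument "targets" is a list of rows, each a list of 3 entries, a list of its own where there are three numbers: the finger opening in cm, from 0 to 9.4, then the shift along the tool's x, y, z in cm, then the turn about the tool's y in rad. A call has 1 to 10 rows; each row is the pose to reach, as a shift and turn from the pose commanded when the call began, along the tool's axes at that moment; what a row does not reach only later rows make up. A row lasts 1/10 s, in which the tool goes at most 50 mm and 8.59 degrees, less where a joint would pass 70% of its speed; a pose out of reach is approached as far as the arm can. A call with a gripper value outside its range is refused whole. The fingers move at their own pace and stop on an object; "grip_force" is the grip in N (left out, the last holds). Time passes only in rows, so rows that repeat a pose let the fingers close. It gives the time, the measured TCP pose, the force and the opening at its end, in the units of the state.
- ctrl.get_obs(): the state, without advancing time (a new reading comes with each control period).
- optics.camera(name): name is "side" or "top"; returns a dict with "img" (400x640x3 uint8, red, green, blue), "range_z" (400x640 float32, m along the optical axis (not along the pixel's ray), 0 where there is no reading), "camera_matrix" (3x3 intrinsics, pixels), "world_to_cam" (4x4, takes a point from world to camera coordinates). Camera axes: x right, y up, looking along -z (the intrinsics and any distortion apply to the point x, -y, -z); pixel columns grow to the right and rows downward; lengths in m; the calibration is good to about 2 mm. A picture is of the moment at which its call begins.
- ctrl.hand_in(): hands the job in, once; it reports no verdict.
The state is a dict: "time_s": time; "qpos": joint angles; "joint_vel": joint speeds; "tau": joint torques, N m; "ee_pos": TCP position; "eef_rot": TCP orientation; "force": force on the tool from outside, world axes, zero at the start; "moment": the same for the moment, N m; "grip_width": finger opening in m.
Only numpy, scipy, OpenCV 4.12 (cv2) and the standard library are available. Lean on these libraries where they do the work, as an engineer would, in place of code of your own. Each camera call takes 0.05 s, during which the arm holds its last target. There are 200 camera calls.

## Working session

There is one attempt and no reset: what is moved stays moved. The work goes in short steps, Python scripts to look and compute and a tool call to move; the robot and the scene stay as the last step left them, time stands still between calls to the robot, and variables do not carry over. Pictures are saved under pics/ and viewed, about 8 in all and at most 12, crops included, and the job is handed in when it is done.

Besides the shell and the picture viewer there is one more tool, called after "Request:" by a JSON object that holds its "method" and its "body". jog_arm: Moves the arm, as the interface text tells. Its arguments: {"type":"object","properties":{"targets":{"type":"array","items":{"type":"array"}},"grip_force":{"type":"number"}},"required":["targets"]}

```bash
mkdir -p pics; ls; python3 - <<'E'
from station import ctrl, optics
import cv2,numpy as np
print(ctrl.get_obs())
for n in ("top","side"):
    c=optics.camera(n); cv2.imwrite(f"pics/{n}0.png",c["img"][:,:,::-1]); np.savez(f"{n}0.npz",**c)
    print(n,c["camera_matrix"],c["world_to_cam"],list(c.keys()))
E
```

```text
pics
{'time_s': 0.0, 'qpos': array([-1.26258765e+00,  3.00443134e-01,  1.52155792e+00, -6.84030027e-06,
        1.32070641e+00, -6.65840976e-02]), 'joint_vel': array([ 3.85618871e-05,  2.17745306e-04,  1.51306042e-03,  6.60536372e-04,
       -1.13125244e-03, -5.25436643e-04]), 'tau': array([ 8.55446451e-04, -5.31803226e+01, -3.52739596e+01,  7.08506349e-02,
        2.42993556e-02, -1.26439249e-04]), 'ee_pos': array([ 0.20127664, -0.51159625,  0.22391146]), 'eef_rot': array([-1.57072876e+00,  1.11277559e-03, -1.19600182e+00]), 'force': array([-1.00583672, -0.55534595, -0.38851965]), 'moment': array([ 0.00277645,  0.06226842, -0.00970039]), 'grip_width': 0.0946525126020448}
top [[401.65553732   0.         314.91816933]
 [  0.         401.65553732 197.65726392]
 [  0.           0.           1.        ]] [[ 0.02067832 -0.99973001 -0.01059829  0.00140478]
 [ 0.99673711  0.01978683  0.07825356 -0.58599171]
 [-0.07802272 -0.01218186  0.99687715 -1.02013686]
 [ 0.          0.          0.          1.        ]] ['img', 'range_z', 'camera_matrix', 'world_to_cam']
side [[468.13212026   0.         328.74888538]
 [  0.         468.13212026 196.81043284]
 [  0.           0.           1.        ]] [[-0.73607128 -0.67683711 -0.00951788  0.43286765]
 [ 0.41551334 -0.46288818  0.7829963  -0.32310865]
 [-0.53436666  0.57238628  0.62195354 -0.81901244]
 [ 0.          0.          0.          1.        ]] ['img', 'range_z', 'camera_matrix', 'world_to_cam']
```

View pics/top0.png

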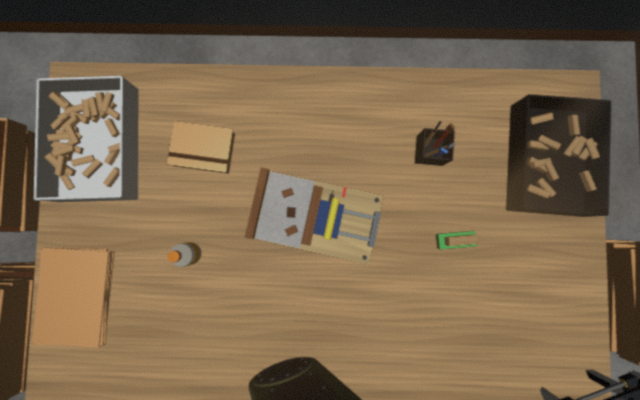

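View pics/side0.png

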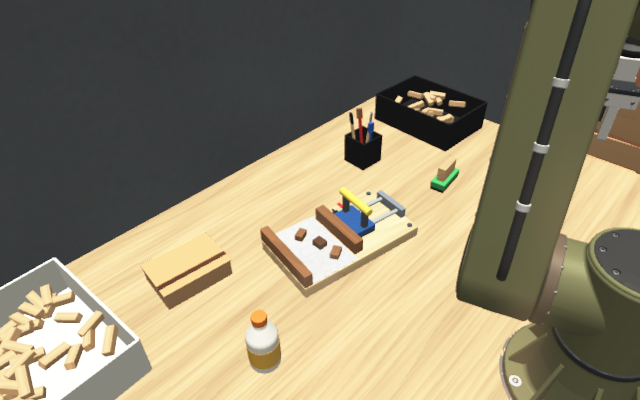

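```bash
cat > h.py <<'E'
import numpy as np, cv2
def ray(c,uv):
    K=c["camera_matrix"];T=c["world_to_cam"];R=T[:3,:3]
    o=-R.T@T[:3,3]; uv=np.atleast_2d(np.asarray(uv,float))
    d=np.c_[(uv[:,0]-K[0,2])/K[0,0],-(uv[:,1]-K[1,2])/K[1,1],-np.ones(len(uv))]
    return o,d@R
def onplane(c,uv,z):
    o,d=ray(c,uv); return (o+d*((z-o[2])/d[:,2])[:,None])[:,:2]
def proj(c,P):
    p=np.atleast_2d(P)@c["world_to_cam"][:3,:3].T+c["world_to_cam"][:3,3]
    K=c["camera_matrix"]; return np.c_[K[0,0]*p[:,0]/-p[:,2]+K[0,2],K[1,1]*p[:,1]/p[:,2]+K[1,2]]
def blobs(m,amin=8):
    n,l,s,ce=cv2.connectedComponentsWithStats(m.astype(np.uint8)); return [(l==i,s[i],ce[i]) for i in range(1,n) if s[i][4]>=amin]
def rect(c,m,z):
    ys,xs=np.nonzero(m); p=onplane(c,np.c_[xs,ys],z); r=cv2.minAreaRect((p*1000).astype(np.float32)); return r
E
python3 - <<'E'
from h import *
c=dict(np.load("top0.npz")); s=dict(np.load("side0.npz"))
H=cv2.cvtColor(c["img"],cv2.COLOR_RGB2HSV); h,S,V=[H[...,i].astype(int) for i in range(3)]
roi=np.zeros(h.shape,bool); roi[160:270,240:490]=1
def show(n,m,z,a=8):
    for b,st,ce in blobs(m&roi,a): print(n,st,ce.round(1),"xy",onplane(c,ce,z).round(4),"rect",[np.round(v,1) for v in rect(c,b,z)])
show("green",(h>45)&(h<75)&(S>120),.02,20)
show("yellow",(h>24)&(h<34)&(S>170)&(V>120),.11,20)
show("red",((h<6)|(h>174))&(S>170)&(V>110),.031,5)
show("bed",(S<45)&(V>90)&(np.arange(640)[None]<320),.03,50)
show("brown",(h<14)&(S>80)&(V<140)&(np.arange(640)[None]<330),.065,20)
top=cv2.resize(c["img"][160:270,240:400],None,fx=5,fy=5,interpolation=cv2.INTER_CUBIC)
cv2.imwrite("pics/crop1.png",top[:,:,::-1])
sd=cv2.resize(s["img"][150:300,250:480],None,fx=3.4,fy=3.4,interpolation=cv2.INTER_CUBIC); cv2.imwrite("pics/crop2.png",sd[:,:,::-1])
E
```

```text
green [438 234   9  13  39] [441.  238.7] xy [[ 0.4865 -0.3135]] rect [array([ 483.3, -316.4]), array([30.7, 20.7]), np.float64(1.2)]
bed [ 255  172   59   76 2888] [283.8 209.1] xy [[0.554  0.0928]] rect [array([554.3,  91.6]), array([118.8, 175.9]), np.float64(78.8)]
brown [246 170  22  68 309] [256.8 203.8] xy [[0.5644 0.1574]] rect [array([565.4, 156.8]), array([ 19.7, 173.2]), np.float64(78.6)]
brown [302 186  20  58 333] [311.3 215.1] xy [[0.5388 0.0208]] rect [array([540.1,  20. ]), array([ 21.2, 142.2]), np.float64(78.7)]
brown [282 189  11   8  47] [287.2 192.3] xy [[0.5947 0.0823]] rect [array([594.6,  82.5]), array([14.3, 23.7]), np.float64(19.7)]
brown [287 208   8   9  52] [290.7 211.6] xy [[0.5466 0.0722]] rect [array([546.2,  72.1]), array([16.2, 20. ]), np.float64(83.4)]
brown [286 226  10   9  47] [290.1 230. ] xy [[0.5009 0.0726]] rect [array([501.4,  71.3]), array([16.1, 25.8]), np.float64(32.1)]
```

View pics/crop1.png

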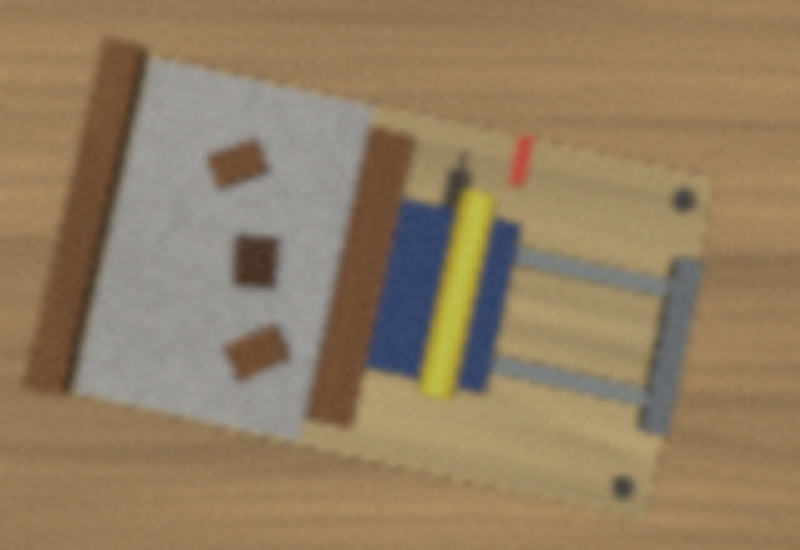

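View pics/crop2.png

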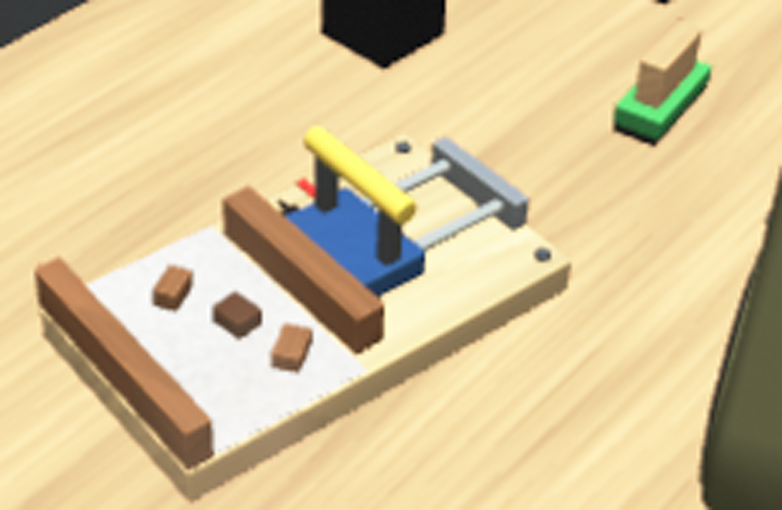

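```bash
python3 - <<'E'
from h import *
c=dict(np.load("top0.npz")); s=dict(np.load("side0.npz"))
H=cv2.cvtColor(c["img"],cv2.COLOR_RGB2HSV); h,S,V=[H[...,i].astype(int) for i in range(3)]
def show(n,m,z,roi,a=8):
    k=np.zeros(h.shape,bool); k[roi[0]:roi[1],roi[2]:roi[3]]=1
    for b,st,ce in blobs(m&k,a): print(n,st,ce.round(1),"xy",onplane(c,ce,z).round(4),"rect",[np.round(v,1) for v in rect(c,b,z)])
show("foot",((h>38)&(h<85)&(S>90))|(V<60),.02,(225,260,430,490),5)
show("rib",(h<20)&(S>60)&(V>60),.065,(236,246,443,476),5)
show("yel",(h>22)&(h<34)&(S>185),.114,(190,245,315,345),15)
show("red",((h<8)|(h>172))&(S>140)&(V>100),.031,(180,205,335,355),3)
print(H[240,434:482].tolist()); 
yaw=-.197; X=np.array([np.cos(yaw),np.sin(yaw)]);Y=np.array([-X[1],X[0]])
bed=np.array([.553,.0895])
for n,p,z in (("mark",(344.2,192.2),.031),("ptr",(332.4,191),.036),("c1",(287.2,192.3),.044),("c2",(290.7,211.6),.044),("c3",(290.1,230),.044)):
    w=onplane(c,p,z)[0]; print(n,w.round(4),"jig",((w-bed)@X).round(4),((w-bed)@Y+.08).round(4))
E
```

```text
foot [437 231  40  18 307] [452.7 239.5] xy [[ 0.4852 -0.3436]] rect [array([ 484.7, -353. ]), array([39.7, 97.7]), np.float64(5.9)]
rib [446 236  30   9 210] [460.9 239.9] xy [[ 0.4855 -0.3488]] rect [array([ 485.3, -348.2]), array([17.8, 72.2]), np.float64(5.6)]
red [342 188   4   9  22] [343.7 191.9] xy [[ 0.6015 -0.0608]] rect [array([601.5, -60.9]), array([ 6.2, 21.4]), np.float64(76.9)]
[[17, 110, 141], [17, 106, 128], [19, 107, 95], [30, 116, 64], [50, 119, 88], [60, 122, 132], [61, 121, 156], [61, 124, 158], [61, 127, 157], [59, 118, 153], [51, 113, 122], [29, 102, 80], [17, 115, 84], [16, 122, 86], [16, 114, 103], [17, 115, 129], [16, 111, 152], [17, 109, 155], [17, 109, 157], [17, 107, 155], [17, 106, 156], [17, 108, 154], [17, 111, 151], [16, 107, 155], [17, 108, 154], [18, 109, 155], [17, 111, 154], [17, 110, 156], [17, 109, 155], [17, 107, 157], [17, 110, 156], [17, 104, 154], [18, 109, 155], [17, 108, 154], [17, 110, 153], [18, 110, 153], [17, 110, 155], [17, 109, 154], [17, 110, 153], [17, 109, 154], [17, 105, 153], [17, 108, 153], [17, 107, 152], [18, 109, 147], [17, 109, 148], [17, 110, 144], [17, 114, 146], [18, 109, 147]]
mark [ 0.6008 -0.062 ] jig 0.0765 -0.0592
ptr [ 0.6028 -0.0314] jig 0.0725 -0.0288
c1 [0.5965 0.084 ] jig 0.0437 0.0831
c2 [0.5475 0.0738] jig -0.0023 0.0635
c3 [0.5009 0.0741] jig -0.0481 0.0547
```

```bash
cat >> h.py <<'E'
from scipy.spatial.transform import Rotation as Ro
def go(x,y,z,yaw):
    from station import ctrl
    o=ctrl.get_obs(); R=Ro.from_euler("xyz",o["eef_rot"]).as_matrix()
    Rt=Ro.from_euler("xyz",[-np.pi/2,0,yaw]).as_matrix()
    rv=Ro.from_matrix(R.T@Rt).as_rotvec()
    print("shift cm",(R.T@(np.array([x,y,z])-o["ee_pos"])*100).round(2),"turn",rv.round(3))
def st():
    from station import ctrl
    o=ctrl.get_obs(); print({k:np.round(o[k],4) for k in("time_s","ee_pos","eef_rot","force","grip_width","qpos")})
E
python3 -c "
from h import *
go(.485,-.351,.13,.1)"
```

```text
shift cm [-4.55  9.4  32.28] turn [-1.000e-03 -1.296e+00 -1.000e-03]
```

Request:
{"method": "jog_arm", "body": {"targets": [[9.4,[-0.5,0.9,4],-0.14],[9.4,[-1,1.9,8],-0.29],[9.4,[-1.5,2.8,12],-0.43],[9.4,[-2,3.8,16],-0.58],[9.4,[-2.5,4.7,20],-0.72],[9.4,[-3,5.6,24],-0.87],[9.4,[-3.6,7,28],-1.01],[9.4,[-4.55,9.4,32.28],-1.15],[9.4,[-4.55,9.4,32.28],-1.296],[9.4,[-4.55,9.4,32.28],-1.296]], "grip_force": 30}}

```text
time_s: 1.1
ee_pos: [0.4855, -0.3503, 0.1294]
eef_rot: [-1.569, 0.001, 0.104]
force: [0.9, -0.8, -0.3]
grip_width: 0.094
```

Request:
{"method": "jog_arm", "body": {"targets": [[9.4,[0,0,0],0],[9.4,[0,0,0],0],[9.4,[0,0,0],0]]}}

```text
time_s: 1.4
ee_pos: [0.4847, -0.3519, 0.1309]
eef_rot: [-1.571, -0.001, 0.097]
force: [0.7, -0.5, 0.3]
grip_width: 0.0943
```

```bash
python3 - <<'E'
from h import *
from station import optics
st(); go(.485,-.351,.047,.1)
c=optics.camera("side"); cv2.imwrite("pics/s1.png",cv2.resize(c["img"][60:300,330:640],None,fx=2.4,fy=2.4)[:,:,::-1])
E
```

```text
{'time_s': np.float64(1.4), 'ee_pos': array([ 0.4847, -0.3519,  0.1309]), 'eef_rot': array([-1.5714e+00, -5.0000e-04,  9.6800e-02]), 'force': array([ 0.6951, -0.5216,  0.2652]), 'grip_width': np.float64(0.0943), 'qpos': array([-0.6892,  0.4948,  1.4761, -0.    ,  1.17  , -0.7859])}
shift cm [0.04 8.39 0.09] turn [ 0.001 -0.003  0.001]
```

View pics/s1.png

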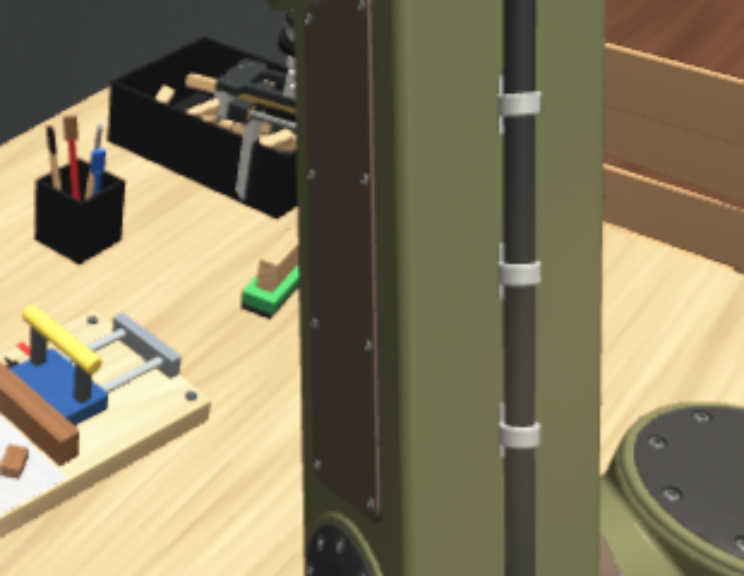

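The arm hides most of the scraper (foot near pixel 270,285); one finger is visible beyond it, consistent with straddling. Descend and close.

Request:
{"method": "jog_arm", "body": {"targets": [[9.4,[0,3,0],0],[9.4,[0,6,0],0],[9.4,[0,8.3,0],0],[9.4,[0,8.3,0],0],[4,[0,8.3,0],0],[2,[0,8.3,0],0],[1,[0,8.3,0],0],[1,[0,8.3,0],0],[1,[0,8.3,0],0],[1,[0,8.3,0],0]], "grip_force": 40}}

```text
time_s: 2.45
ee_pos: [0.4851, -0.3514, 0.0477]
eef_rot: [-1.571, -0.0, 0.1]
force: [0.2, 0.0, -0.2]
grip_width: 0.0492
```

Request:
{"method": "jog_arm", "body": {"targets": [[1,[0,0,0],0],[1,[0,0,0],0],[1,[0,0,0],0],[1,[0,0,0],0]]}}

```text
time_s: 2.85
ee_pos: [0.485, -0.3513, 0.0474]
eef_rot: [-1.571, 0.0, 0.1]
force: [0.4, -0.4, -0.0]
grip_width: 0.0216
```

```bash
python3 -c "
from h import *
go(.4264,.1097,.18,-.197)"
```

```text
shift cm [ -1.23 -13.26  46.45] turn [-0.     0.297 -0.   ]
```

Request:
{"method": "jog_arm", "body": {"targets": [[1,[0,-2,0],0],[1,[0,-6,0],0],[1,[0,-10,0],0],[1,[0,-13.26,0],0],[1,[0,-13.26,3],0],[1,[-0.2,-13.26,7],0.05],[1,[-0.3,-13.26,11],0.1],[1,[-0.4,-13.26,15],0.15],[1,[-0.5,-13.26,19],0.2],[1,[-0.6,-13.26,22],0.2]]}}

```text
time_s: 3.85
ee_pos: [0.4566, -0.131, 0.1801]
eef_rot: [-1.571, -0.0, -0.101]
force: [0.0, -1.2, -0.1]
grip_width: 0.0221
```

```bash
python3 -c "
from h import *
st();go(.4264,.1097,.18,-.197)"
```

```text
{'time_s': np.float64(3.85), 'ee_pos': array([ 0.4566, -0.131 ,  0.1801]), 'eef_rot': array([-1.5706, -0.    , -0.1012]), 'force': array([ 0.0472, -1.1734, -0.1454]), 'grip_width': np.float64(0.0221), 'qpos': array([-3.5670e-01,  1.7720e-01,  1.7813e+00,  2.0000e-04,  1.1831e+00,
       -2.5550e-01])}
shift cm [-5.440e+00  1.000e-02  2.364e+01] turn [-0.     0.096 -0.   ]
```

Request:
{"method": "jog_arm", "body": {"targets": [[1,[-0.9,0,4],0.02],[1,[-1.8,0,8],0.04],[1,[-2.8,0,12],0.06],[1,[-3.7,0,16],0.08],[1,[-4.6,0,20],0.096],[1,[-5.44,0,23.64],0.096],[1,[-5.44,0,23.64],0.096],[1,[-5.44,0,23.64],0.096],[1,[-5.44,0,23.64],0.096]]}}

```text
time_s: 4.75
ee_pos: [0.4267, 0.107, 0.18]
eef_rot: [-1.571, 0.0, -0.197]
force: [0.1, 0.1, -0.5]
grip_width: 0.0217
```

```bash
python3 - <<'E'
from h import *
from station import optics
st();go(.4264,.1097,.079,-.197)
for n in("top","side"):
    c=optics.camera(n); np.savez(n+"1.npz",**c)
    im=c["img"][130:290,200:400] if n=="top" else c["img"][130:380,200:500]
    cv2.imwrite(f"pics/{n}1.png",cv2.resize(im,(600,480) if n=="top" else (600,500),interpolation=cv2.INTER_CUBIC)[:,:,::-1])
a,b=[cv2.imread(f"pics/{n}1.png")[:480,:390 if n=="top" else 400] if 0 else cv2.resize(cv2.imread(f"pics/{n}1.png"),(400,330)) for n in("top","side")]
cv2.imwrite("pics/both1.png",np.hstack([a,b]))
E
```

```text
{'time_s': np.float64(4.75), 'ee_pos': array([0.4267, 0.107 , 0.18  ]), 'eef_rot': array([-1.5709e+00,  1.0000e-04, -1.9660e-01]), 'force': array([ 0.141 ,  0.1421, -0.5466]), 'grip_width': np.float64(0.0217), 'qpos': array([ 1.6240e-01,  9.9200e-02,  1.8709e+00, -1.0000e-04,  1.1715e+00,
        3.5910e-01])}
shift cm [-0.08 10.1   0.27] turn [ 0.  0. -0.]
```

View pics/both1.png

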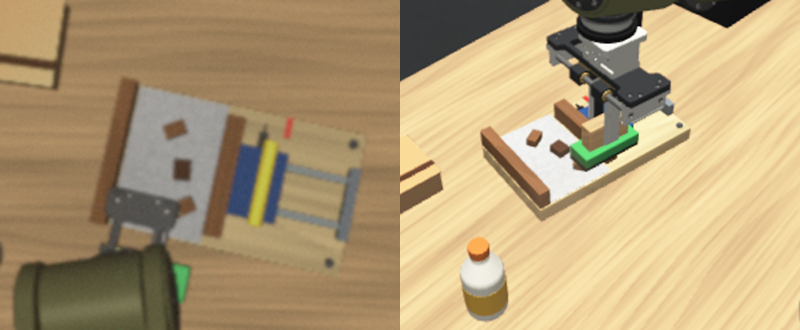

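The scraper (side-view green foot, about pixel 605,147 of the pair) hangs level before the lane; chips untouched. Check its position in the jig frame.

```bash
python3 - <<'E'
from h import *
s=dict(np.load("side1.npz")); H=cv2.cvtColor(s["img"],cv2.COLOR_RGB2HSV).astype(int)
m=(H[...,0]>45)&(H[...,0]<75)&(H[...,1]>130)&(H[...,2]>60); m&=s["range_z"]>0
b=max(blobs(m),key=lambda t:t[1][4])[0]
v,u=np.nonzero(b); o,d=ray(s,np.c_[u,v]); P=o+d*s["range_z"][v,u][:,None]
yaw=-.197; X=np.array([np.cos(yaw),np.sin(yaw)]);Y=np.array([-X[1],X[0]]); q=P[:,:2]-[.553,.0895]
J=np.c_[q@X,q@Y+.08,P[:,2]]; print(len(J)); print(np.percentile(J,[0,2,50,98,100],axis=0).round(4))
t=J[J[:,2]>.151]; print(cv2.minAreaRect((t[:,:2]*1000).astype(np.float32)))
# side-view jig checks: bed lane edges: fence inner and jaw inner faces via depth
r=s["range_z"]; v,u=np.nonzero(r>0); o,d=ray(s,np.c_[u,v]); P=o+d*r[v,u][:,None]; q=P[:,:2]-[.553,.0895]; J=np.c_[q@X,q@Y+.08,P[:,2]]
k=(abs(J[:,0])<.07)&(abs(J[:,1]-.08)<.1)
for n,a in (("fence top",k&(J[:,2]>.06)&(J[:,2]<.07)&(J[:,1]>.12)),("jaw top",k&(J[:,2]>.06)&(J[:,2]<.07)&(J[:,1]<.04)),("bed",k&(abs(J[:,2]-.03)<.003))):
    print(n,a.sum(),np.percentile(J[a],[2,50,98],axis=0).round(4).tolist())
E
```

```text
429
[[-0.1492 -0.0601  0.0478]
 [-0.1482  0.0264  0.1402]
 [-0.1454  0.0765  0.1562]
 [-0.1153  0.1176  0.1596]
 [-0.0433  0.1188  0.1608]]
((-130.89801025390625, 71.75792694091797), (94.7479019165039, 36.533164978027344), 88.28410339355469)
fence top 476 [[-0.0671, 0.1435, 0.061], [-0.0044, 0.1542, 0.0651], [0.0666, 0.163, 0.068]]
jaw top 230 [[-0.0015, -0.0002, 0.0608], [0.0328, 0.0136, 0.065], [0.0686, 0.0238, 0.0674]]
bed 1478 [[-0.0686, 0.0234, 0.0276], [0.0017, 0.0911, 0.0304], [0.0673, 0.1621, 0.0328]]
```

```bash
python3 -c "
from h import *
go(.4274,.1145,.079,-.197)"
```

```text
shift cm [-0.09 10.1   0.77] turn [ 0. -0. -0.]
```

Request:
{"method": "jog_arm", "body": {"targets": [[1,[-0.1,2,0.4],0],[1,[-0.1,5,0.75],0],[1,[-0.1,8,0.75],0],[1,[-0.1,9.5,0.75],0],[1,[-0.1,10.1,0.75],0],[1,[-0.1,10.1,0.75],0],[1,[-0.1,10.1,0.75],0],[1,[-0.1,10.1,0.75],0]]}}

```text
time_s: 5.65
ee_pos: [0.4276, 0.1152, 0.08]
eef_rot: [-1.57, -0.002, -0.196]
force: [0.3, 0.3, -1.2]
grip_width: 0.0221
```

Request:
{"method": "jog_arm", "body": {"targets": [[1,[1,0,0],0],[1,[2,0,0],0],[1,[3,0,0],0],[1,[4,0,0],0],[1,[5,0,0],0],[1,[6,0,0],0],[1,[6,0,0],0]]}}

```text
time_s: 6.35
ee_pos: [0.487, 0.1032, 0.079]
eef_rot: [-1.571, -0.0, -0.196]
force: [0.8, -0.3, -2.0]
grip_width: 0.0218
```

```bash
python3 - <<'E'
from h import *
from station import optics
st(); X=np.array([np.cos(-.197),np.sin(-.197)]); b=np.array([.553,.0895])
t=b+X*.1; go(*t,.079,-.197)
for n in("top","side"):
    c=optics.camera(n); im=c["img"][130:290,200:400] if n=="top" else c["img"][130:380,200:500]
    cv2.imwrite(f"pics/_{n}.png",cv2.resize(im,(400,330),interpolation=cv2.INTER_CUBIC)[:,:,::-1])
cv2.imwrite("pics/both2.png",np.hstack([cv2.imread("pics/_top.png"),cv2.imread("pics/_side.png")]))
E
```

```text
{'time_s': np.float64(6.35), 'ee_pos': array([0.487 , 0.1032, 0.079 ]), 'eef_rot': array([-1.5707e+00, -3.0000e-04, -1.9650e-01]), 'force': array([ 0.827 , -0.2932, -1.9641]), 'grip_width': np.float64(0.0218), 'qpos': array([ 1.3530e-01,  3.6330e-01,  1.8095e+00, -1.0000e-04,  9.6850e-01,
        3.3180e-01])}
shift cm [16.74  0.   -0.06] turn [-0.     0.001  0.   ]
```

View pics/both2.png

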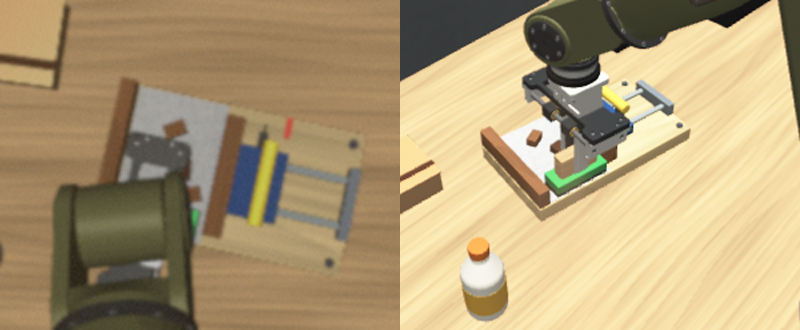

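The foot is in the lane pushing the chips (chip ahead near pair pixel 192,190), with clearance to the jaw. Continue.

Request:
{"method": "jog_arm", "body": {"targets": [[1,[1,0,-0.2],0],[1,[2,0,-0.3],0],[1,[3,0,-0.3],0],[1,[4,0,-0.3],0],[1,[5,0,-0.3],0],[1,[6,0,-0.3],0],[1,[7,0,-0.3],0],[1,[8,0,-0.3],0],[1,[9,0,-0.3],0],[1,[10,0,-0.3],0]]}}

```text
time_s: 7.45
ee_pos: [0.5842, 0.0809, 0.079]
eef_rot: [-1.571, 0.0, -0.196]
force: [0.6, 0.9, -0.5]
grip_width: 0.0217
```

Request:
{"method": "jog_arm", "body": {"targets": [[1,[1,0,0],0],[1,[2,0,0],0],[1,[3,0,0],0],[1,[4,0,0],0],[1,[5,0,0],0],[1,[6,0,0],0],[1,[7,0,0],0],[1,[7,0,0],0],[1,[7,0,0],0]]}}

```text
time_s: 8.35
ee_pos: [0.652, 0.0674, 0.0787]
eef_rot: [-1.571, 0.0, -0.196]
force: [-0.7, 0.4, -2.0]
grip_width: 0.0218
```

Request:
{"method": "jog_arm", "body": {"targets": [[1,[0,-2,0],0],[1,[0,-5,0],0],[1,[0,-9,0],0],[1,[0,-12,0],0],[1,[-4,-12,0],0],[1,[-8,-12,0],0],[1,[-12,-12,0],0],[1,[-16,-12,0],0],[1,[-20,-12,0],0],[1,[-20,-12,0],0]]}}

```text
time_s: 9.35
ee_pos: [0.4523, 0.1071, 0.1992]
eef_rot: [-1.571, 0.001, -0.194]
force: [0.2, -0.1, -1.1]
grip_width: 0.0216
```

```bash
python3 - <<'E'
from h import *
from station import optics
st(); go(.485,-.351,.18,.1)
for n in("top","side"):
    c=optics.camera(n); im=c["img"][110:270,200:400] if n=="top" else c["img"][130:330,220:460]
    cv2.imwrite(f"pics/_{n}.png",cv2.resize(im,(400,330),interpolation=cv2.INTER_CUBIC)[:,:,::-1])
cv2.imwrite("pics/both3.png",np.hstack([cv2.imread("pics/_top.png"),cv2.imread("pics/_side.png")]))
E
```

```text
{'time_s': np.float64(9.35), 'ee_pos': array([0.4523, 0.1071, 0.1992]), 'eef_rot': array([-1.5708e+00,  7.0000e-04, -1.9440e-01]), 'force': array([ 0.2481, -0.1248, -1.0865]), 'grip_width': np.float64(0.0216), 'qpos': array([1.5370e-01, 1.3390e-01, 1.7841e+00, 2.0000e-04, 1.2242e+00,
       3.4800e-01])}
shift cm [ 12.06   1.92 -44.32] turn [-0.    -0.294 -0.001]
```

View pics/both3.png

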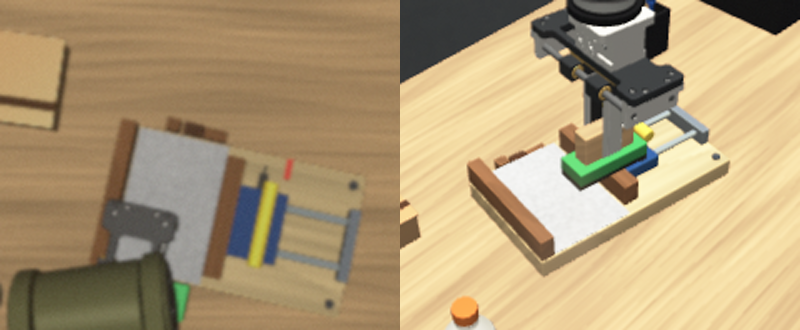

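The bed looks clear (no chips on white); three chips sit just past the far edge (top about 195,128; side about 530,155). Checking whether they have really dropped to the table.

```bash
python3 - <<'E'
from h import *
from station import optics
X=np.array([np.cos(-.197),np.sin(-.197)]);Y=np.array([-X[1],X[0]])
ims=[]
for n in("top","side"):
    c=optics.camera(n); H=cv2.cvtColor(c["img"],cv2.COLOR_RGB2HSV).astype(int); r=c["range_z"]
    v,u=np.nonzero(r>0); o,d=ray(c,np.c_[u,v]); P=o+d*r[v,u][:,None]; q=P[:,:2]-[.553,.0895]; J=np.c_[q@X,q@Y+.08,P[:,2]]
    k=(J[:,0]>.07)&(J[:,0]<.17)&(J[:,1]>.02)&(J[:,1]<.135)&(J[:,2]<.06)
    br=np.zeros(r.shape,bool); br[v[k],u[k]]=1
    br&=(H[...,0]<14)&(H[...,2]<(115 if n=="top" else 150))&(H[...,1]>70)
    for b,s,ce in blobs(br,10):
        kk=b[v,u]; print(n,s,np.percentile(J[kk],[5,50,95],axis=0).round(3).tolist())
    u0,v0=np.mean(np.nonzero(br)[1]),np.mean(np.nonzero(br)[0])
    im=c["img"][int(v0)-25:int(v0)+25,int(u0)-30:int(u0)+30]; ims.append(cv2.resize(im,(396,330),interpolation=cv2.INTER_CUBIC))
cv2.imwrite("pics/chips.png",np.hstack(ims)[:,:,::-1])
E
```

```text
top [292 170  12   6  40] [[0.096, 0.059, 0.018], [0.101, 0.072, 0.022], [0.106, 0.083, 0.025]]
top [306 174   6   5  10] [[0.095, 0.035, 0.018], [0.097, 0.04, 0.021], [0.103, 0.046, 0.023]]
side [285 222  11   6  28] [[0.099, 0.065, 0.02], [0.102, 0.076, 0.022], [0.107, 0.087, 0.025]]
```

View pics/chips.png

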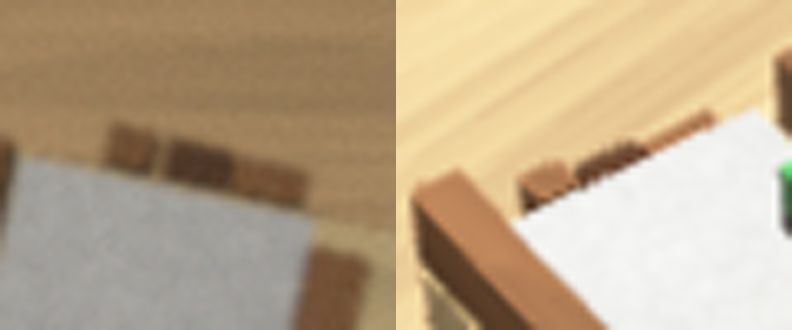

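All three chips now stand on the table beyond the jig (tops 20–25 mm, below the 30 mm bed, jig x 95–106 mm > 90). Put the scraper back.

Request:
{"method": "jog_arm", "body": {"targets": [[1,[1.2,0,-4.4],-0.03],[1,[2.4,0,-8.8],-0.06],[1,[3.6,0,-13.2],-0.1],[1,[4.8,0,-17.6],-0.13],[1,[6,0,-22],-0.16],[1,[7.2,0.2,-26.4],-0.19],[1,[8.4,0.5,-30.8],-0.22],[1,[9.6,1,-35.2],-0.25],[1,[10.8,1.5,-39.6],-0.294],[1,[12.06,1.92,-44.3],-0.294]]}}

```text
time_s: 10.55
ee_pos: [0.4879, -0.3541, 0.1789]
eef_rot: [-1.57, 0.0, 0.099]
force: [1.3, -0.3, -0.5]
grip_width: 0.0221
```

Request:
{"method": "jog_arm", "body": {"targets": [[1,[0,0,0],0],[1,[0,0,0],0],[1,[0,0,0],0]]}}

```text
time_s: 10.85
ee_pos: [0.4881, -0.3512, 0.1796]
eef_rot: [-1.57, 0.0, 0.098]
force: [0.3, 0.1, -1.7]
grip_width: 0.0221
```

```bash
python3 -c "
from h import *
st();go(.485,-.351,.048,.1)"
```

```text
{'time_s': np.float64(10.85), 'ee_pos': array([ 0.4881, -0.3512,  0.1796]), 'eef_rot': array([-1.5704e+00,  2.0000e-04,  9.8200e-02]), 'force': array([ 0.3479,  0.1482, -1.7128]), 'grip_width': np.float64(0.0221), 'qpos': array([-6.8470e-01,  4.5150e-01,  1.4202e+00,  1.0000e-04,  1.2704e+00,
       -7.8280e-01])}
shift cm [-0.31 13.16  0.05] turn [-0.    -0.002 -0.   ]
```

Request:
{"method": "jog_arm", "body": {"targets": [[1,[0,4,0],0],[1,[0,8,0],0],[1,[0,11,0],0],[1,[0,12.5,0],0],[1,[0,12.9,0],0],[1,[0,13.2,0],0],[1,[0,13.2,0],0],[1,[0,13.2,0],0]]}}

```text
time_s: 11.65
ee_pos: [0.4885, -0.3519, 0.0492]
eef_rot: [-1.572, -0.001, 0.098]
force: [0.1, 0.3, -1.4]
grip_width: 0.0222
```

Request:
{"method": "jog_arm", "body": {"targets": [[1,[0,0,0],0],[1,[0,0.05,0],0],[1,[0,0.1,0],0],[1,[0,0.1,0],0]]}}

```text
time_s: 12.05
ee_pos: [0.488, -0.3518, 0.0474]
eef_rot: [-1.571, -0.0, 0.098]
force: [-1.6, 0.3, 4.8]
grip_width: 0.0215
```

Request:
{"method": "jog_arm", "body": {"targets": [[1,[0,0.05,0],0],[1,[0,0.05,0],0],[1,[0,0.05,0],0]]}}

```text
time_s: 12.35
ee_pos: [0.4881, -0.3518, 0.0474]
eef_rot: [-1.571, -0.0, 0.098]
force: [-4.0, 3.3, 10.8]
grip_width: 0.0217
```

On the table (upward force). Release and rise, slowly.

Request:
{"method": "jog_arm", "body": {"targets": [[1,[0,-0.08,0],0],[3,[0,-0.08,0],0],[6,[0,-0.08,0],0],[9.4,[0,-0.08,0],0],[9.4,[0,-0.08,0],0],[9.4,[0,-0.08,0],0],[9.4,[0,-0.08,0],0],[9.4,[0,-0.08,0],0],[9.4,[0,-0.08,0],0],[9.4,[0,-0.08,0],0]]}}

```text
time_s: 13.35
ee_pos: [0.488, -0.3516, 0.0471]
eef_rot: [-1.571, 0.0, 0.098]
force: [0.2, -0.3, 0.5]
grip_width: 0.0902
```

Request:
{"method": "jog_arm", "body": {"targets": [[9.4,[0,-1.5,0],0],[9.4,[0,-4,0],0],[9.4,[0,-8,0],0],[9.4,[0,-12,0],0],[9.4,[0,-16,0],0],[9.4,[0,-16,0],0],[9.4,[0,-16,0],0]]}}

```text
time_s: 14.05
ee_pos: [0.4881, -0.3516, 0.2086]
eef_rot: [-1.572, -0.002, 0.098]
force: [-0.4, -0.2, -1.3]
grip_width: 0.0939
```

```bash
python3 - <<'E'
from h import *
from station import optics
st()
c=optics.camera("top"); np.savez("top4.npz",**c)
H=cv2.cvtColor(c["img"],cv2.COLOR_RGB2HSV); h,S,V=[H[...,i].astype(int) for i in range(3)]
yaw=-.197; X=np.array([np.cos(yaw),np.sin(yaw)]);Y=np.array([-X[1],X[0]]);bed=np.array([.553,.0895])
m=(h>20)&(h<36)&(S>150); m[:185]=0;m[250:]=0;m[:,:315]=0;m[:,350:]=0
for b,s,ce in blobs(m,30):
    r=rect(c,b,.112); w=onplane(c,ce,.112)[0]; print("bar",s,w.round(4),"jig",((w-bed)@X).round(4),((w-bed)@Y+.08).round(4),r)
for t in (1.374,-1.768): go(.525,-.045,.2,t)
E
```

```text
{'time_s': np.float64(14.05), 'ee_pos': array([ 0.4881, -0.3516,  0.2086]), 'eef_rot': array([-1.5724, -0.0016,  0.098 ]), 'force': array([-0.3508, -0.1792, -1.3003]), 'grip_width': np.float64(0.0939), 'qpos': array([-0.6852,  0.426 ,  1.3874,  0.    ,  1.3259, -0.7833])}
bar [324 198  15  42 251] [ 0.5304 -0.0267] jig 0.0006 -0.0384 ((530.398193359375, -26.904043197631836), (14.899492263793945, 97.6839828491211), 78.83822631835938)
shift cm [ 6.71  0.72 30.13] turn [-0.    -1.276 -0.   ]
shift cm [ 6.71  0.72 30.13] turn [ 0.     1.866 -0.   ]
```

Request:
{"method": "jog_arm", "body": {"targets": [[9.4,[0.8,0,3.5],-0.14],[9.4,[1.6,0,7],-0.28],[9.4,[2.4,0,10.6],-0.42],[9.4,[3.2,0.1,14.2],-0.57],[9.4,[4,0.2,17.8],-0.71],[9.4,[4.9,0.3,21.4],-0.85],[9.4,[5.8,0.5,25],-1],[9.4,[6.7,0.7,28.5],-1.14],[9.4,[7.4,0.86,31.9],-1.276],[9.4,[7.4,0.86,31.9],-1.276]]}}

```text
time_s: 15.1
ee_pos: [0.5299, -0.0237, 0.1972]
eef_rot: [-1.568, -0.0, 1.382]
force: [-0.3, 0.0, 0.3]
grip_width: 0.0944
```

Request:
{"method": "jog_arm", "body": {"targets": [[9.4,[0,0,0],0],[9.4,[0,0,0],0],[9.4,[0,0,0],0]]}}

```text
time_s: 15.4
ee_pos: [0.5303, -0.0279, 0.1984]
eef_rot: [-1.57, 0.0, 1.372]
force: [-0.4, -0.1, -0.2]
grip_width: 0.0938
```

```bash
python3 -c "
from h import *
st();go(.5304,-.0267,.105,1.374)"
```

```text
{'time_s': np.float64(15.4), 'ee_pos': array([ 0.5303, -0.0279,  0.1984]), 'eef_rot': array([-1.5704e+00,  1.0000e-04,  1.3716e+00]), 'force': array([-0.3604, -0.1326, -0.2263]), 'grip_width': np.float64(0.0938), 'qpos': array([-1.2150e-01,  2.8080e-01,  1.6080e+00, -1.0000e-04,  1.2531e+00,
       -1.4931e+00])}
shift cm [0.12 9.34 0.01] turn [-0.    -0.002 -0.   ]
```

Request:
{"method": "jog_arm", "body": {"targets": [[9.4,[0.1,3,0],0],[9.4,[0.1,6,0],0],[9.4,[0.1,8.5,0],0],[9.4,[0.1,9.3,0],0],[9.4,[0.1,9.3,0],0],[4,[0.1,9.3,0],0],[2.5,[0.1,9.3,0],0],[1,[0.1,9.3,0],0],[1,[0.1,9.3,0],0],[1,[0.1,9.3,0],0]], "grip_force": 55}}

```text
time_s: 16.4
ee_pos: [0.5307, -0.0259, 0.1058]
eef_rot: [-1.571, -0.0, 1.374]
force: [-0.9, -0.3, -0.2]
grip_width: 0.058
```

Request:
{"method": "jog_arm", "body": {"targets": [[1,[0,0,0],0],[1,[0,0,0],0],[1,[0,0,0],0],[1,[0,0,0],0],[1,[0,0,0],0]]}}

```text
time_s: 16.9
ee_pos: [0.5303, -0.027, 0.1055]
eef_rot: [-1.571, 0.002, 1.374]
force: [-7.2, -32.3, 2.1]
grip_width: 0.0175
```

Request:
{"method": "jog_arm", "body": {"targets": [[1,[-0.3,0,0],0],[1,[-0.6,0,0],0],[1,[-1,0,0],0],[1,[-1.4,0,0],0],[1,[-1.8,0,0],0],[1,[-2.2,0,0],0],[1,[-2.5,0,0],0],[1,[-2.5,0,0],0],[1,[-2.5,0,0],0]]}}

```text
time_s: 17.8
ee_pos: [0.5258, -0.05, 0.1055]
eef_rot: [-1.571, -0.001, 1.374]
force: [1.5, 5.5, -2.2]
grip_width: 0.017
```

```bash
python3 - <<'E'
from h import *
from station import optics
st()
a=[]
for n in("top","side"):
    c=optics.camera(n); np.savez(n+"5.npz",**c)
    x0,y0,x1,y1=(315,170,375,225) if n=="top" else (320,180,400,253)
    a.append(cv2.resize(c["img"][y0:y1,x0:x1],(400,365),interpolation=cv2.INTER_CUBIC))
cv2.imwrite("pics/pull1.png",np.hstack(a)[:,:,::-1])
E
```

```text
{'time_s': np.float64(17.8), 'ee_pos': array([ 0.5258, -0.05  ,  0.1055]), 'eef_rot': array([-1.5709e+00, -1.0000e-03,  1.3740e+00]), 'force': array([ 1.4957,  5.4668, -2.1541]), 'grip_width': np.float64(0.017), 'qpos': array([-1.6460e-01,  3.8310e-01,  1.7068e+00,  1.2000e-03,  1.0516e+00,
       -1.5392e+00])}
```

View pics/pull1.png

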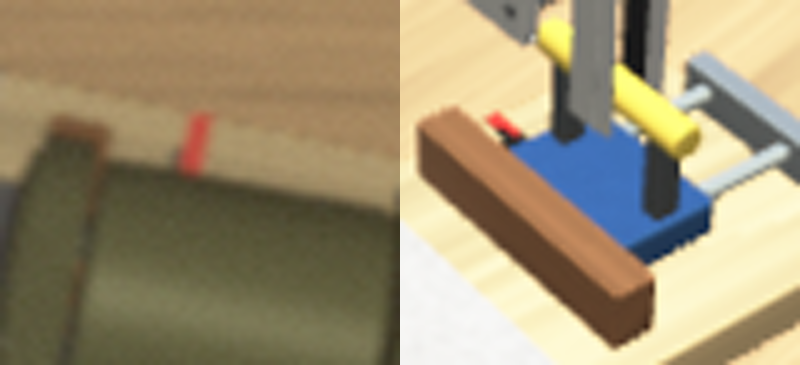

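The pointer tip is just short of the red mark (top: dark tip 178,160 vs mark 197,140; side: 512,140 vs 505,125). Measure the remaining gap.

```bash
cat > gap.py <<'E'
from h import *
yaw=-.197; X=np.array([np.cos(yaw),np.sin(yaw)]);Y=np.array([-X[1],X[0]]);bed=np.array([.553,.0895])
def J(c,uv,z): q=onplane(c,uv,z)-bed; return np.c_[q@X,q@Y+.08]
def gap(c,n,f):
    # rectified patch in jig frame, z=.036 for the pointer, .0305 for the mark; 0.25 mm/px
    out=[]
    for z in(.0305,.036):
        xs=np.arange(.045,.1,.00025)[::-1]; ys=np.arange(-.085,-.005,.00025)[::-1]
        gx,gy=np.meshgrid(xs,ys,indexing="ij"); w=bed+gx[...,None]*X+(gy-.08)[...,None]*Y
        uv=proj(c,np.c_[w.reshape(-1,2),np.full(gx.size,z)]).reshape(*gx.shape,2).astype(np.float32)
        out.append(cv2.remap(c["img"],uv[...,0],uv[...,1],cv2.INTER_CUBIC))
    a,b=[o.astype(float) for o in out]
    red=np.clip(a[...,0]-1.5*a[...,1]-20,0,None); 
    print(n,f,"mark x,y",(red*gx).sum()/red.sum(),(red*gy).sum()/red.sum())
    dark=b.max(2)
    for x in np.arange(.062,.084,.002):
        i=abs(gx[:,0]-x)<.0006; p=dark[i].mean(0); k=p<70 if n=="side" else p<75
        print("  x %.3f"%x, "min %.0f"%p.min(), "y %.4f..%.4f mean %.4f"%(gy[0,k].min(),gy[0,k].max(),gy[0,k].mean()) if k.any() else "")
    return np.vstack(out)
if __name__=="__main__":
    ims=[gap(dict(np.load(f"{n}{f}.npz")),n,f) for n,f in(("top",0),("side",0),("top",5),("side",5))]
    cv2.imwrite("pics/rect.png",cv2.resize(np.vstack([np.hstack(ims[:2]),np.hstack(ims[2:])]),(800,1100))[:,:,::-1][::1,:] if 0 else np.hstack([np.vstack(ims[:1]),ims[1],ims[2],ims[3]])[:,:,::-1][:,:, :])
    i=cv2.imread("pics/rect.png"); cv2.imwrite("pics/rect.png",cv2.resize(i,(800,int(i.shape[0]*800/i.shape[1]))))
E
python3 gap.py
```

```text
top 0 mark x,y 0.07807435582315547 -0.05798279919211934
  x 0.062 min 71 y -0.0297..-0.0267 mean -0.0282
  x 0.064 min 79 
  x 0.066 min 94 
  x 0.068 min 108 
  x 0.070 min 114 
  x 0.072 min 117 
  x 0.074 min 126 
  x 0.076 min 141 
  x 0.078 min 157 
  x 0.080 min 161 
  x 0.082 min 160 
  x 0.084 min 160 
side 0 mark x,y 0.08074375405057183 -0.05687291016315895
  x 0.062 min 47 y -0.0682..-0.0255 mean -0.0514
  x 0.064 min 43 y -0.0695..-0.0237 mean -0.0514
  x 0.066 min 46 y -0.0710..-0.0260 mean -0.0590
  x 0.068 min 46 y -0.0725..-0.0262 mean -0.0613
  x 0.070 min 46 y -0.0742..-0.0265 mean -0.0629
  x 0.072 min 47 y -0.0757..-0.0595 mean -0.0676
  x 0.074 min 50 y -0.0775..-0.0612 mean -0.0694
  x 0.076 min 51 y -0.0777..-0.0627 mean -0.0702
  x 0.078 min 51 y -0.0780..-0.0642 mean -0.0711
  x 0.080 min 52 y -0.0777..-0.0657 mean -0.0717
  x 0.082 min 52 y -0.0780..-0.0672 mean -0.0726
  x 0.084 min 53 y -0.0780..-0.0687 mean -0.0734
top 5 mark x,y 0.0785971412691648 -0.0577894180595072
  x 0.062 min 68 y -0.0850..-0.0052 mean -0.0541
  x 0.064 min 69 y -0.0850..-0.0052 mean -0.0528
  x 0.066 min 69 y -0.0185..-0.0052 mean -0.0117
  x 0.068 min 73 y -0.0170..-0.0052 mean -0.0113
  x 0.070 min 83 
  x 0.072 min 99 
  x 0.074 min 110 
  x 0.076 min 121 
  x 0.078 min 139 
  x 0.080 min 158 
  x 0.082 min 168 
  x 0.084 min 168 
side 5 mark x,y 0.08115363537017407 -0.05745284219310044
  x 0.062 min 48 y -0.0850..-0.0462 mean -0.0706
  x 0.064 min 42 y -0.0850..-0.0467 mean -0.0698
  x 0.066 min 44 y -0.0850..-0.0475 mean -0.0716
  x 0.068 min 45 y -0.0850..-0.0803 mean -0.0826
  x 0.070 min 44 y -0.0850..-0.0820 mean -0.0835
  x 0.072 min 45 y -0.0850..-0.0838 mean -0.0844
  x 0.074 min 74 
  x 0.076 min 96 
  x 0.078 min 98 
  x 0.080 min 97 
  x 0.082 min 97 
  x 0.084 min 97
```

View pics/rect.png

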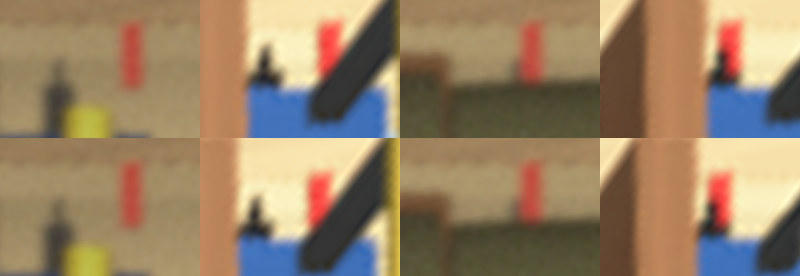

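```bash
cat > gap2.py <<'E'
import sys
from gap import *
def patch(c,z,ch,x0,x1,y0,y1):
    xs=np.arange(x0,x1,.0005); ys=np.arange(y0,y1,.00025); gx,gy=np.meshgrid(xs,ys,indexing="ij")
    w=bed+gx[...,None]*X+(gy-.08)[...,None]*Y; uv=proj(c,np.c_[w.reshape(-1,2),np.full(gx.size,z)]).reshape(*gx.shape,2).astype(np.float32)
    return ys,cv2.remap(c["img"],uv[...,0],uv[...,1],cv2.INTER_CUBIC).astype(float)
def meas(f,n,yg,xm0,xm1,xp0,xp1):
    c=dict(np.load(f"{n}{f}.npz"))
    ys,a=patch(c,.0305,0,xm0,xm1,-.07,-.046); w=np.clip((a[...,0]-1.5*a[...,1]).mean(0)-15,0,None); ym=(w*ys).sum()/w.sum()
    ys,b=patch(c,.036,0,xp0,xp1,yg-.006,yg+.006); r=b[...,0].mean(0); w=np.clip(r.max()-r-.35*(r.max()-r.min()),0,None); yp=(w*ys).sum()/w.sum()
    print(f,n,"mark %.4f ptr %.4f gap mm %.1f"%(ym,yp,(yp-ym)*1000))
if __name__=="__main__":
    meas(0,"top",-.0286,.07,.086,.066,.073); meas(0,"side",-.0278,.08,.09,.066,.073)
    meas(5,"top",-.051,.078,.088,.070,.075); meas(5,"side",-.050,.080,.09,.066,.073)
E
python3 gap2.py
```

```text
0 top mark -0.0580 ptr -0.0285 gap mm 29.5
0 side mark -0.0570 ptr -0.0271 gap mm 29.9
5 top mark -0.0579 ptr -0.0500 gap mm 7.9
5 side mark -0.0571 ptr -0.0496 gap mm 7.5
```

Request:
{"method": "jog_arm", "body": {"targets": [[1,[-0.2,0,0],0],[1,[-0.4,0,0],0],[1,[-0.6,0,0],0],[1,[-0.75,0,0],0],[1,[-0.75,0,0],0],[1,[-0.75,0,0],0],[1,[-0.75,0,0],0],[1,[-0.75,0,0],0]]}}

```text
time_s: 18.7
ee_pos: [0.5243, -0.0572, 0.1055]
eef_rot: [-1.571, -0.001, 1.374]
force: [1.4, 6.4, -1.0]
grip_width: 0.0167
```

```bash
python3 - <<'E'
from gap2 import *
from station import optics
st(); a=[]
for n in("top","side"):
    c=optics.camera(n); np.savez(n+"6.npz",**c)
    x0,y0,x1,y1=(315,170,375,225) if n=="top" else (320,180,400,253)
    a.append(cv2.resize(c["img"][y0:y1,x0:x1],(400,365),interpolation=cv2.INTER_CUBIC))
meas(6,"top",-.058,.079,.088,.068,.074); meas(6,"side",-.057,.078,.09,.066,.073)
# scene check: scraper
c=optics.camera("top"); a.insert(0,cv2.resize(c["img"][100:280,150:500],(800,411)))
cv2.imwrite("pics/fin.png",np.vstack([cv2.resize(a[0],(800,235*1)),np.hstack(a[1:])])[:,:,::-1])
# jaw top +x corner shift between side5 and side6 by phase correlation on the bar
g=[cv2.cvtColor(dict(np.load(f"side{k}.npz"))["img"],cv2.COLOR_RGB2GRAY) for k in(0,5,6)]
s=dict(np.load("side0.npz")); T=np.array([*(bed-.07*Y-.07*X),.065]); p=proj(s,T)[0]
u,v=int(p[0]),int(p[1]); t=g[0][v-10:v+14,u-12:u+14]
for i in(0,1,2):
    r=cv2.matchTemplate(g[i][v-50:v+50,u-50:u+60],t,cv2.TM_CCOEFF_NORMED); _,m,_,l=cv2.minMaxLoc(r)
    q=np.array([l[0]-50+12+u,l[1]-50+10+v]); print(i,m,J(s,q,.065).round(4))
E
```

```text
{'time_s': np.float64(18.7), 'ee_pos': array([ 0.5243, -0.0572,  0.1055]), 'eef_rot': array([-1.5708e+00, -1.2000e-03,  1.3741e+00]), 'force': array([ 1.4089,  6.4308, -0.9833]), 'grip_width': np.float64(0.0167), 'qpos': array([-1.7860e-01,  3.8170e-01,  1.7088e+00,  1.4000e-03,  1.0510e+00,
       -1.5534e+00])}
6 top mark -0.0579 ptr -0.0592 gap mm -1.3
6 side mark -0.0579 ptr -0.0571 gap mm 0.7
0 1.0 [[-0.0673  0.0097]]
1 0.9909613132476807 [[-0.0679 -0.0122]]
2 0.9707760810852051 [[-0.0669 -0.0215]]
```

View pics/fin.png

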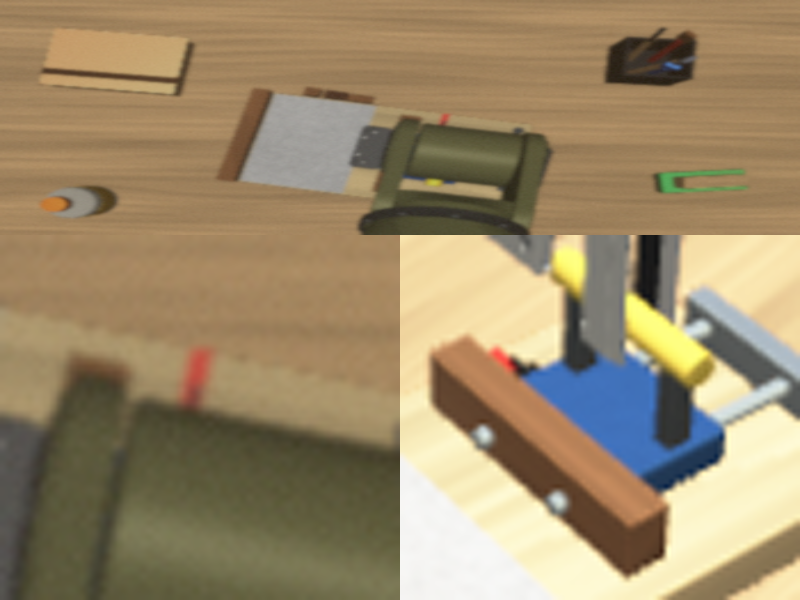

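Scene is in order: scraper upright at (700,180), bottle, pot and box in place, bed clear, and the pointer lies over the red mark (side 515,365 by 503,358). The remaining gap is under about 1 mm, so hand in while holding.

```bash
python3 -c "
from station import ctrl
from h import st
st(); print(ctrl.hand_in())"
```

```text
{'time_s': np.float64(18.85), 'ee_pos': array([ 0.5243, -0.0572,  0.1055]), 'eef_rot': array([-1.5708e+00, -1.2000e-03,  1.3741e+00]), 'force': array([ 2.4164,  6.2952, -1.4538]), 'grip_width': np.float64(0.0168), 'qpos': array([-1.7860e-01,  3.8170e-01,  1.7088e+00,  1.4000e-03,  1.0510e+00,
       -1.5534e+00])}
the job is handed in; nothing more can be done
None
```

I wiped all three chips off the jig with the scraper and set the scraper back upright on the table. I then pulled the slide out by its yellow bar to the red mark. I handed in at 18.9 s with the gripper still holding it, at a 55 N grip setting.

- **Chips:** the bed is clear. The chips rest on the table right beside the jig's far edge, perhaps touching its side. Depth readings put their tops at about 20–25 mm, below the 30 mm bed.
- **Scraper and other items:** in the last top view the scraper stands where it started, and the bottle, pot and box look unmoved.
- **Pointer on the mark:** the checks do not fully agree.
  - The side view gives 0.7 mm short.
  - The measured tool travel gives about 0.3 mm short.
  - The top view gives 1.3 mm past, but the arm partly hid the pointer there.
  - A coarse check of the jaw's position suggests about 1.5 mm past, good to about 2 mm.

While the gripper closed on the bar, the wrist force reached about 33 N, because the slide was against its closed stop. It dropped once I started pulling.

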